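# Bring the brake-disc turntable round to its stop screw

### The arm

A 7-joint arm with a two-finger parallel gripper is mounted at the origin on the work surface. World frame = base frame: x ahead of the robot, y to its left, z up, the work surface at z = 0. Lengths are in m, angles in rad, forces in N, time in s.
With the tool pointing down it reaches from about 0.35 to 0.9 m from the base axis. Payload 7.2 kg.
Tool frame: the origin (TCP) lies at the very end of the fingers, on their centre line; the grasp point (between the pads) lies 19 mm behind it; z points along the fingers, y is the direction in which the jaws open and shut (so a half turn about z gives the same grasp; the last joint's range is limited). The gripper opens to 85 mm and grips with 20 to 120 N. Pads are 22 mm wide; open, the fingers measure 114 mm over their backs; the gripper's body (76 mm by 85 mm) begins 54 mm behind the grasp point. The pads swing forward as they close: fully open they stand 13 mm farther back than shut.
Start: joints at [-1.231, 0.411, -0.013, 1.596, 0.006, 1.134, -0.082], TCP at [0.248, 0.574, 0.231] pointing down, gripper open.
Joint ranges: [-2.95, 2.95], [-0.29, 1.99], [-1.47, 1.44], [0.14, 2.54], [-1.03, 4.17], [0.13, 1.85], [-2.86, 2.86]. Speed limits (rad/s): [2.39, 2.39, 3.01, 3.01, 3.14, 3.14, 3.14].

### API

Orientations are given as a unit quaternion [w, x, y, z].
In Python, from bench import monitor, read_camera, camera_info, workorder gives the robot as it stands.
- The arm moves only by the tool play_rows, never from a script. Its argument "targets" is a list that holds one entry, the list of rows, each a list of 7 numbers: the closure in counts, from 0 (fully open) to 255 (shut), then the shift along the tool's x, y, z in m, then the turn, a rotation vector about the tool's x, y, z in rad. In form: [[[jaw, tx, ty, tz, wx, wy, wz], ...]]. A call has 1 to 20 rows; each row shifts and turns the commanded pose from where the row before left it, along the tool's axes as they then stand; what a row does not reach is not made up. A row lasts 1/8 s, in which the tool goes at most 62.5 mm and 10.7 degrees, less where a joint would pass 70% of its speed; a pose out of reach is approached as far as the arm can. A call is refused whole if a number of a shift passes 0.0625 or a number of a turn 0.188, either way. A call with a gripper value outside its range is refused whole. The fingers move at their own pace and stop on an object; "force" is the grip in N (left out, the last holds). Time passes only in rows, so rows that do not move let the fingers close. It gives the time, the measured TCP pose, the force and the opening at its end, in the units of the state.
- monitor.sense(): the state, without advancing time (a new reading comes with each control period).
- read_camera(name): name is "side" or "top"; returns the picture (400x640x3 uint8, red, green, blue); there is no depth.
- camera_info(name): a dict with "fx", "fy", "cx", "cy" (pixels), "T" (4x4, takes a point from camera to world coordinates). Camera axes: x right, y down, z forward; pixel columns grow to the right and rows downward; lengths in m; the calibration is good to about 2 mm. A picture is of the moment at which its call begins. camera_info takes no time and is no camera call.
- workorder.sign_off(): hands the job in, once; it reports no verdict.
The state is a dict: "t": time; "qpos": joint angles; "dq": joint speeds; "joint_efforts": joint torques, N m; "ee_pos": TCP position; "orientation": TCP orientation; "contact_force": force on the tool from outside, world axes, zero at the start; "moment": the same for the moment, N m; "opening": finger opening in m.
Only numpy, scipy, OpenCV 4.12 (cv2) and the standard library are available. Lean on these libraries where they do the work, as an engineer would, in place of code of your own. Each camera call takes 0.05 s, during which the arm holds its last target.

### The job

Pull the red-knobbed stop pin out of the rotary stand and leave it in the orange parts tray. Then turn the brake-disc turntable anticlockwise until its yellow arm comes up against the end of the brass stop screw, ease it home and keep a light steady push of about 13 newtons on a post for half a second or more - never more than 16 newtons and no knock against the screw - then let go and leave the arm touching the screw. Leave the tub, spray can and wrench where they are.

Things in the scene. Friction and masses are not known exactly. Their poses are not given: they have to be found in the camera images.
- base: Blue round base plate of the rotary stand, 320 mm across, 14 mm thick, fixed to the bench; origin at the centre of its underside, on the vertical axis of the turntable. Its z is up. Base +x is its zero direction; the near side (about towards the robot) is base -x, its yaw varies.
- turntable (a joint): Angle (rad) of the turntable (a steel brake disc with four posts and a yellow arm) about the base's z axis, growing anticlockwise seen from above; at 0 the arm points along base -x. Range -2.6 to 0.35. Turns freely apart from a bearing drag of about 0.2 N m, stays where it is left. Starts at -2.2 to -1.2; the arm meets the stop screw somewhere between -0.17 and +0.17.
- yellow_tip (a point): Outer end of the yellow arm, on its middle line, 46 mm above the bench. The arm is a 16 mm wide, 12 mm thick bar level with the disc (40 to 52 mm above the bench), reaching 140 mm from the axis. The disc: 200 mm diameter, flat top 52 mm above the bench, with a hub of 90 mm diameter that rises 12 mm more.
- post0 (a point): Centre of the top end (black cap) of an upright steel post on the disc: 12 mm diameter, top 97 mm above the bench, rising 45 mm above the disc, 75 mm from the axis; turns with the disc. Seen from above it stands 135 degrees clockwise from the yellow arm.
- post1 (a point): Top end of another such post, 45 degrees clockwise from the arm.
- post2 (a point): Top end of another such post, 45 degrees anticlockwise from the arm.
- post3 (a point): Top end of another such post, 135 degrees anticlockwise from the arm.
- stop: Dark steel block, 30 x 30 x 46 mm, fixed on the base plate; origin: centre of its underside, 115 mm along base -x and 75 mm along base -y from the axis. A brass screw, 12 mm diameter, rounded end, 46 mm above the bench, points from it along base +y at the arm. Its end is 49 to 85 mm from the block's centre, (screw_end) set anew each time, not measured. It gets 0.65 of the push on a post, less drag.
- pin_knob (a point): Centre of the red knob (26 mm diameter, 15 mm high) on top of the stop pin, 57.5 mm above its foot, at the start 71.5 mm above the bench. Room for open fingers along the tangent of the base, not the radius. The pin starts upright and loose (1.5 mm play) in an aluminium block (top 36 mm above the bench) on the base, 128 mm from the axis, 0.55 rad clockwise from base -x, 22 mm deep, in the arm's way.
- pin: The red stop pin, 65 mm long, about 70 g, shank 12 mm diameter; origin at the centre of its foot, z along it towards the knob.
- tray: Orange open parts tray, 160 (its x) x 140 (its y) x 28 mm high, walls 4 mm, floor about 4 mm thick, fixed; origin at the centre of its underside. The pin may stand or lie in it.
- tub_mid (a point): Middle of a white tub with blue lid, 80 mm diameter, 100 mm high, standing on the bench; leave alone.
- spray_mid (a point): Middle of a yellow spray can, 60 mm diameter, 170 mm high, standing on the bench; leave alone.
- wrench_mid (a point): Middle of a steel wrench, 180 mm long, lying on the bench; leave alone.
There are look-alikes about, which are no part of the job. Of the things that look like the pin, the smallest one is meant.

How it is judged:
On the way, in this order (a step that is already met when the one before it is completed fails the run):
1. the pin lies or stands in the tray, let go (x of pin_knob in the frame of tray between -0.072 and 0.072 m and y of pin_knob in the frame of tray between -0.062 and 0.062 m and z of pin_knob in the frame of tray below 0.072 m and not (contact force between the fingers and anything else above 0.3 N)), for 0.2 s.
2. the arm is pressed against the screw with 4 N or more on the screw (contact force between turntable and stop above 4 N), for 0.3 s.
At the end, for the whole second after the job is handed in: the pin in the tray, at rest (its knob's centre inside the tray's walls); the arm's side within 2.5 mm of the end of the screw, turntable at rest; nothing held (all of step 1 and linear speed of pin below 0.03 m/s and y of screw_end in the frame of turntable above -0.0105 m and angular speed of turntable below 0.03 rad/s); the robot touches nothing.
It fails at once if the screw is knocked or pressed with more than 10 N (contact force between turntable and stop above 10 N).
It fails at once if the robot pushes the turntable with more than 25 N (contact force between the fingers and turntable above 25 N).
It fails at once if the tub, spray can or wrench is moved more than 20 mm (distance of any of tub_mid, spray_mid, wrench_mid from where it was at the start of the episode above 0.02 m).
It also fails if it takes over 72 s, if anything falls off the work surface, if the arm or the gripper's body presses on something with over 40 N, if the wrist force passes 120 N, or if a joint passes its speed limit or range.

## Working session

There is one attempt and no reset: what is moved stays moved. The work goes in short steps, Python scripts to look and compute and a tool call to move; the robot and the scene stay as the last step left them, time stands still between calls to the robot, and variables do not carry over. Pictures are saved under pics/ and viewed, and the job is handed in when it is done.

Besides the shell and the picture viewer there is one more tool, called after ">>>" in YAML: its name, and indented under it one key for each argument. play_rows: Moves the arm, as the interface text tells. Its arguments: {"type":"object","properties":{"targets":{"type":"array"},"force":{"type":"number"}},"required":["targets"]}

```bash
mkdir -p pics; ls
python3 - <<'E'
from bench import monitor, read_camera, camera_info, workorder
import cv2, numpy as np
print(monitor.sense())
for n in ("side","top"):
    im=read_camera(n); cv2.imwrite(f"pics/{n}0.png",im[:,:,::-1]); print(n,camera_info(n))
E
```

```text
pics
{'t': 0.0, 'qpos': array([-1.23121284,  0.41190894, -0.01271895,  1.59708391,  0.00561281,
        1.13430147, -0.08220039]), 'dq': array([ 0.00063071,  0.00020589,  0.00116221,  0.00069106, -0.00120495,
       -0.00116939, -0.0002412 ]), 'joint_efforts': array([ 4.83202803e-04, -6.00610399e+01,  6.82877004e-01, -2.99399436e+01,
        1.39606115e-02,  1.05183403e-02, -2.31459492e-07]), 'ee_pos': array([0.24769395, 0.57325816, 0.23043109]), 'orientation': array([-1.05790620e-04,  2.02464178e-01,  9.79289315e-01, -8.26230174e-04]), 'contact_force': array([-0.84200568,  0.19798699, -0.12023579]), 'moment': array([ 0.01537312, -0.0375174 , -0.02074275]), 'opening': 0.08539822325564114}
side {'fx': 426.37381786818145, 'fy': 426.37381786818145, 'cx': 325.4386982307843, 'cy': 194.25029886459234, 'T': array([[ 0.93334407, -0.27547325,  0.23018109,  0.29983859],
       [-0.35870409, -0.740939  ,  0.56775062, -0.56192614],
       [ 0.01415004, -0.61247357, -0.79036441,  0.83497026],
       [ 0.        ,  0.        ,  0.        ,  1.        ]])}
top {'fx': 481.7644190065244, 'fy': 481.7644190065244, 'cx': 311.1687738612115, 'cy': 199.5787481867459, 'T': array([[-0.0157921 , -0.9980454 ,  0.06046484,  0.44810188],
       [-0.99983815,  0.01524133, -0.00955947,  0.0169178 ],
       [ 0.00861922, -0.06060602, -0.99812455,  1.47336943],
       [ 0.        ,  0.        ,  0.        ,  1.        ]])}
```

View pics/side0.png

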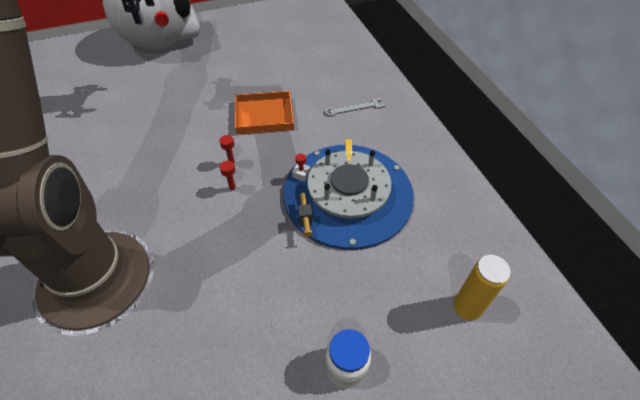

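View pics/top0.png

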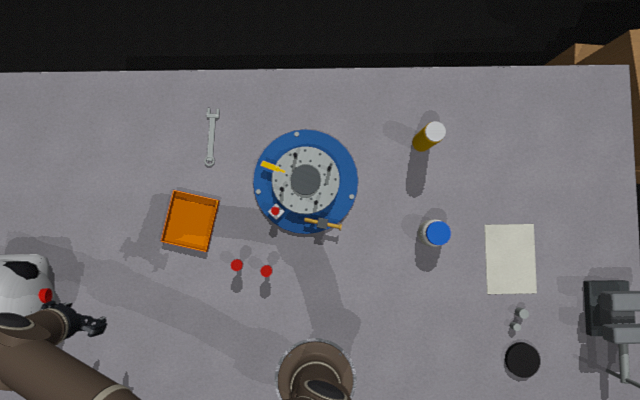

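The top view shows the blue base around (305,182), the yellow arm pointing left and slightly up at (272,167), the pin at (276,211) in its white block, the stop and screw around (322,224), and the tray at (190,220). Two look-alike pins stand at (237,265) and (266,271). I'll enlarge this area.

Run:
```python
import cv2
t=cv2.imread("pics/top0.png"); s=cv2.imread("pics/side0.png")
cv2.imwrite("pics/topc.png",cv2.resize(t[120:245,245:370],None,fx=4.8,fy=4.8,interpolation=cv2.INTER_CUBIC))
cv2.imwrite("pics/sidec.png",cv2.resize(s[130:255,270:425],None,fx=4.8,fy=4.8,interpolation=cv2.INTER_CUBIC))
cv2.imwrite("pics/trayc.png",cv2.resize(t[180:260,150:250],None,fx=6,fy=6,interpolation=cv2.INTER_CUBIC))
```

```text
(no output)
```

View pics/topc.png

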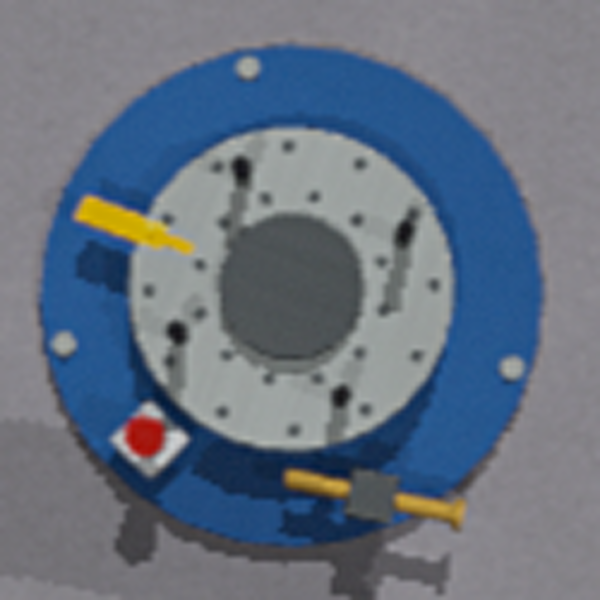

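View pics/sidec.png

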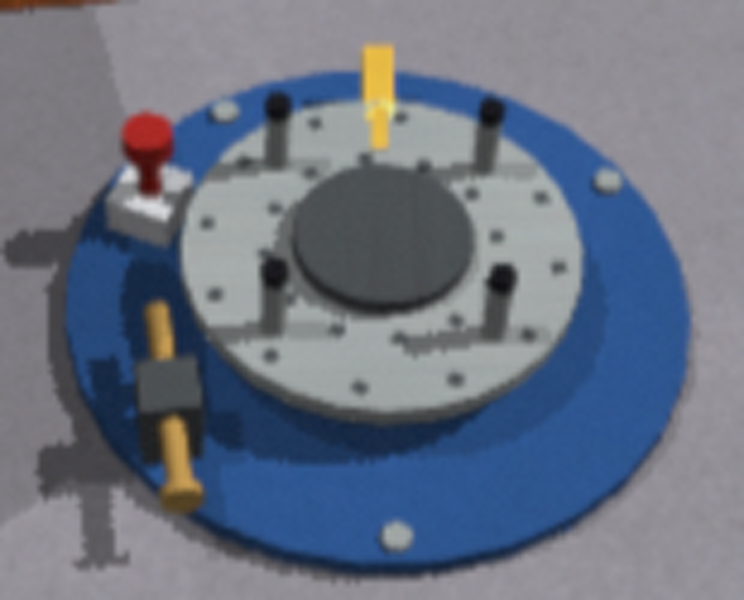

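View pics/trayc.png

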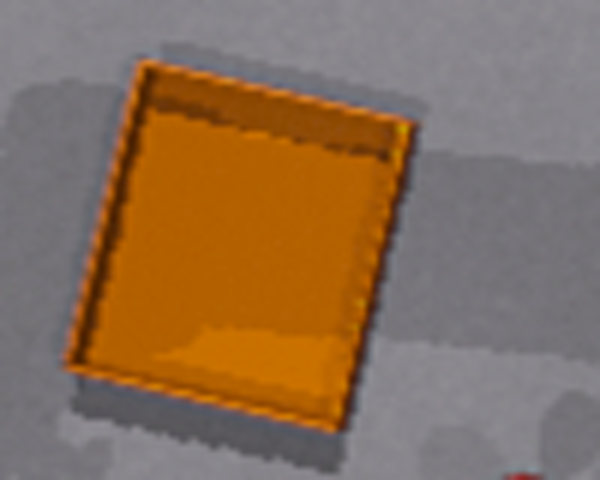

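```bash
cat > h.py <<'E'
import numpy as np
from bench import camera_info
CI={n:camera_info(n) for n in("side","top")}
def ray(n,u,v):
    c=CI[n];T=c["T"];d=T[:3,:3]@np.array([(u-c["cx"])/c["fx"],(v-c["cy"])/c["fy"],1]);return T[:3,3],d
def onz(n,u,v,z):
    o,d=ray(n,u,v);return (o+d*(z-o[2])/d[2])
def tri(a,b):
    (o1,d1),(o2,d2)=ray("top",*a),ray("side",*b)
    A=np.array([d1,-d2]).T;s=np.linalg.lstsq(A,o2-o1,rcond=None)[0]
    p,q=o1+s[0]*d1,o2+s[1]*d2;return (p+q)/2,np.linalg.norm(p-q)
def proj(n,p):
    c=CI[n];T=c["T"];q=T[:3,:3].T@(np.array(p)-T[:3,3]);return np.array([c["fx"]*q[0]/q[2]+c["cx"],c["fy"]*q[1]/q[2]+c["cy"]])
E
cat > m.py <<'E'
from h import *
np.set_printoptions(precision=4,suppress=True)
T=lambda x,y:(245+(x+.5)/4.8-.5,120+(y+.5)/4.8-.5)
S=lambda x,y:(270+(x+.5)/4.8-.5,130+(y+.5)/4.8-.5)
R=lambda x,y:(150+(x+.5)/6-.5,180+(y+.5)/6-.5)
posts_t=[(241,165),(404,231),(177,329),(341,394)]
posts_s=[(491,105),(502,273),(278,101),(274,267)]
P=[]
for a,b in zip(posts_t,posts_s):
    p=onz("top",*T(*a),.097);q=onz("side",*S(*b),.097);P.append((p+q)/2);print("post",p,q,tri(T(*a),S(*b)))
print("mean",np.mean(P,0),[np.linalg.norm(p-np.mean(P,0)) for p in P])
hub=onz("top",*T(291,286),.064);print("hub",hub,onz("side",*S(384,237),.064))
c=(np.mean(P,0))[:2]
for p in P: print(np.arctan2(p[1]-c[1],p[0]-c[0]))
print("knobtop",onz("top",*T(145,437),.079),onz("side",*S(148,133),.079))
print("ytip",onz("top",*T(79,207),.050),onz("side",*S(378,46),.052))
print("screw",onz("top",*T(286,478),.046),onz("side",*S(157,306),.046))
print("screw head",onz("top",*T(464,515),.046))
print("blk",onz("top",*T(373,494),.060),onz("side",*S(167,383),.060))
tc=[onz("top",*R(*x),.028) for x in [(142,62),(416,122),(343,432),(67,366)]]
print(np.array(tc),np.mean(tc,0),[np.linalg.norm(tc[i]-tc[i-1]) for i in range(4)])
E
python3 m.py
```

```text
post [0.6637 0.0487 0.097 ] [0.6646 0.0498 0.097 ] (array([0.6636, 0.0486, 0.0986]), np.float64(0.0004160561088927842))
post [ 0.6224 -0.0483  0.097 ] [ 0.6243 -0.0492  0.097 ] (array([ 0.6234, -0.0487,  0.0968]), np.float64(0.0020887463288193496))
post [0.5656 0.0883 0.097 ] [0.5665 0.0889 0.097 ] (array([0.5658, 0.0881, 0.098 ]), np.float64(0.000626983597023886))
post [ 0.5252 -0.009   0.097 ] [ 0.5265 -0.0091  0.097 ] (array([ 0.5258, -0.0092,  0.0973]), np.float64(0.0012055040513665864))
mean [0.5948 0.02   0.097 ] [np.float64(0.07519783007874997), np.float64(0.07446818385537278), np.float64(0.07438537917158256), np.float64(0.07485387040094307)]
hub [0.5938 0.0199 0.064 ] [0.5941 0.0145 0.064 ]
0.3996347656985304
-1.1776159066466043
1.9685942232328368
-2.7430450604970535
knobtop [0.5021 0.1093 0.079 ] [0.504  0.1068 0.079 ]
ytip [0.6463 0.1504 0.05  ] [0.648  0.1479 0.052 ]
screw [0.4767 0.0248 0.046 ] [0.4798 0.0262 0.046 ]
screw head [ 0.4522 -0.0846  0.046 ]
blk [ 0.4659 -0.0282  0.06  ] [ 0.4661 -0.0288  0.06  ]
[[0.571  0.4166 0.028 ]
 [0.5389 0.2799 0.028 ]
 [0.3851 0.3167 0.028 ]
 [0.42   0.4536 0.028 ]] [0.4788 0.3667 0.028 ] [np.float64(0.1554830088765623), np.float64(0.14046177498185614), np.float64(0.15808892922281453), np.float64(0.1412065852778246)]
```

```bash
cat >> h.py <<'E'
from bench import monitor
from scipy.spatial.transform import Rotation as Ro
np.set_printoptions(precision=4,suppress=True)
def goto(p,yang,s=None):
    "tool-axes shift to p and turn to point down with tool y at world angle yang (mod pi)"
    s=s or monitor.sense()
    R=Ro.from_quat(np.roll(s["orientation"],-1))
    best=None
    for k in(0,1):
        a=yang+k*np.pi;y=np.array([np.cos(a),np.sin(a),0]);z=np.array([0,0,-1.]);D=Ro.from_matrix(np.array([np.cross(y,z),y,z]).T)
        w=(R.inv()*D).as_rotvec()
        if best is None or np.linalg.norm(w)<np.linalg.norm(best):best=w
    print("t",s["t"],"at",s["ee_pos"],"shift",R.inv().apply(np.array(p)-s["ee_pos"]),"turn",best,"F",s["contact_force"],"open",s["opening"],"q7",s["qpos"][6])
E
python3 -c "
from h import *
goto([.503,.1085,.20],.802)"
```

```text
t 0.1 at [0.2477 0.5733 0.2305] shift [-0.4187 -0.3254  0.031 ] turn [-0.0014  0.0003  0.3611] F [-0.3441 -0.1546 -0.0809] open 0.0852149793246537 q7 -0.08219111436394085
```

>>> play_rows:
  targets:
    - [[0,-0.035,-0.027,0,0,0,0],[0,-0.035,-0.027,0,0,0,0],[0,-0.035,-0.027,0,0,0,0],[0,-0.035,-0.027,0,0,0,0],[0,-0.035,-0.027,0,0,0,0],[0,-0.035,-0.027,0,0,0,0],[0,-0.035,-0.027,0,0,0,0],[0,-0.035,-0.027,0,0,0,0],[0,-0.035,-0.027,0,0,0,0],[0,-0.035,-0.027,0,0,0,0],[0,-0.035,-0.027,0,0,0,0],[0,-0.034,-0.028,0,0,0,0],[0,0,0,0,0,0,0.12],[0,0,0,0,0,0,0.12],[0,0,0,0,0,0,0.12],[0,0,0,0,0,0,0],[0,0,0,0,0,0,0]]

```text
t: 2.22
ee_pos: [0.5035, 0.1093, 0.2311]
orientation: [-0.0, 0.373, 0.928, -0.0]
contact_force: [-0.6, 0.4, -0.1]
opening: 0.0852
```

```bash
python3 -c "
from h import *
goto([.503,.1085,.050],.802)"
```

```text
t 2.225 at [0.5035 0.1093 0.2311] shift [-0.0002 -0.0009  0.1811] turn [-0.0003 -0.0001  0.0038] F [-0.5829  0.3549 -0.0594] open 0.08520864125928732 q7 0.5787393157904258
```

>>> play_rows:
  targets:
    - [[0,0,-0.001,0.045,0,0,0],[0,0,0,0.045,0,0,0],[0,0,0,0.035,0,0,0],[0,0,0,0.028,0,0,0],[0,0,0,0.02,0,0,0],[0,0,0,0.008,0,0,0],[0,0,0,0,0,0,0],[0,0,0,0,0,0,0]]

```text
t: 3.22
ee_pos: [0.5035, 0.1086, 0.0511]
orientation: [0.0, 0.374, 0.927, 0.0]
contact_force: [0.5, 0.7, -0.2]
opening: 0.0852
```

Run:
```python
from h import *
from bench import read_camera
import cv2
goto([.503,.1085,.050],.802)
ims=[]
t=read_camera("top");s=read_camera("side")
ims=np.hstack([cv2.resize(t[160:260,220:320],None,fx=4,fy=4,interpolation=cv2.INTER_CUBIC),cv2.resize(s[110:210,250:350],None,fx=4,fy=4,interpolation=cv2.INTER_CUBIC)])
cv2.imwrite("pics/g1.png",ims[:,:,::-1])
```

```text
t 3.225 at [0.5035 0.1086 0.0511] shift [ 0.0003 -0.0005  0.0011] turn [0.0012 0.0005 0.0014] F [ 0.5187  0.7087 -0.2015] open 0.08517489322914909 q7 0.6754227620446384
```

View pics/g1.png

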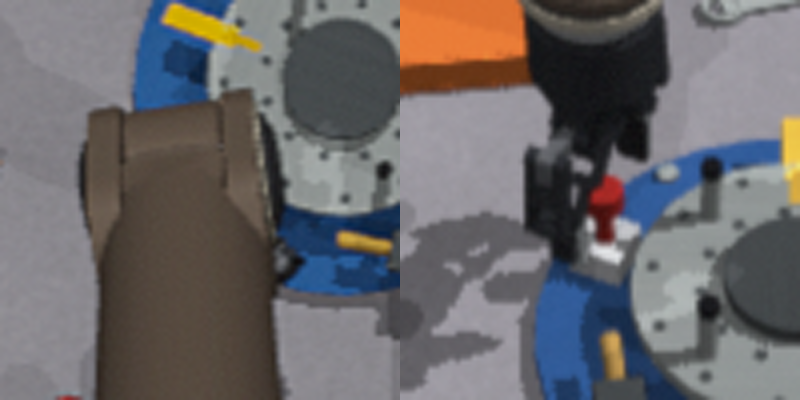

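The side view (right half) shows the red knob at (605,190) between the open fingers, clear of the posts. I'll close on it.

>>> play_rows:
  targets:
    - [[255,0,0,0.001,0,0,0],[255,0,0,0,0,0,0],[255,0,0,0,0,0,0],[255,0,0,0,0,0,0],[255,0,0,0,0,0,0],[255,0,0,0,0,0,0],[255,0,0,0,0,0,0],[255,0,0,0,0,0,0]]
  force: 45

```text
t: 4.32
ee_pos: [0.5031, 0.1086, 0.0494]
orientation: [0.0, 0.374, 0.927, 0.0]
contact_force: [0.2, -0.3, 4.4]
opening: 0.0242
```

>>> play_rows:
  targets:
    - [[255,0,0,-0.005,0,0,0],[255,0,0,-0.01,0,0,0],[255,0,0,-0.015,0,0,0],[255,0,0,-0.02,0,0,0],[255,0,0,-0.03,0,0,0],[255,0,0,-0.03,0,0,0],[255,0,0,0,0,0,0],[255,0,0,0,0,0,0]]

```text
t: 5.32
ee_pos: [0.5025, 0.1085, 0.1593]
orientation: [-0.0, 0.374, 0.927, 0.0]
contact_force: [-0.3, 0.4, -0.7]
opening: 0.0239
```

Run:
```python
from h import *
from bench import read_camera
import cv2
goto([.479,.367,.165],.802)
s=read_camera("side")
cv2.imwrite("pics/g2.png",cv2.resize(s[80:220,220:360],None,fx=4,fy=4,interpolation=cv2.INTER_CUBIC)[:,:,::-1])
```

```text
t 5.325 at [0.5025 0.1085 0.1593] shift [ 0.1964  0.1697 -0.0057] turn [-0.     -0.0003  0.0011] F [-0.3498  0.3783 -0.6938] open 0.02394822564870599 q7 0.6122744287162869
```

View pics/g2.png

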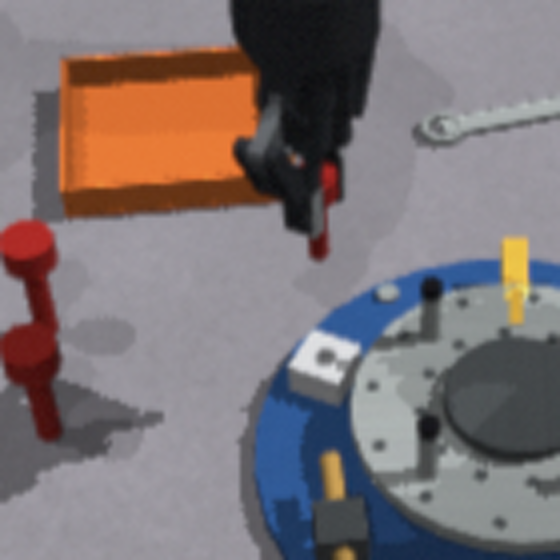

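The pin is out of its block and held, with its foot visible at (318,255). Next I'll carry it to the tray.

>>> play_rows:
  targets:
    - [[255,0.025,0.0215,0,0,0,0],[255,0.028,0.024,0,0,0,0],[255,0.03,0.026,0,0,0,0],[255,0.03,0.026,0,0,0,0],[255,0.03,0.026,0,0,0,0],[255,0.028,0.024,0,0,0,0],[255,0.025,0.0215,0,0,0,0],[255,0,0,0.03,0,0,0],[255,0,0,0.035,0,0,0],[255,0,0,0.03,0,0,0],[255,0,0,0.015,0,0,0],[255,0,0,0.006,0,0,0],[255,0,0,0,0,0,0],[255,0,0,0,0,0,0]]

```text
t: 7.12
ee_pos: [0.4799, 0.3667, 0.0444]
orientation: [0.0, 0.375, 0.927, 0.001]
contact_force: [0.9, -0.4, -0.5]
opening: 0.024
```

Run:
```python
from h import *
from bench import read_camera
import cv2
goto([.479,.367,.0405],.802)
s=read_camera("side")
cv2.imwrite("pics/g3.png",cv2.resize(s[60:180,200:320],None,fx=4,fy=4,interpolation=cv2.INTER_CUBIC)[:,:,::-1])
```

```text
t 7.125 at [0.4799 0.3667 0.0444] shift [ 0.0009 -0.0004  0.0039] turn [0.0018 0.     0.0009] F [ 0.891  -0.3926 -0.5382] open 0.024018470422283774 q7 0.20652983493700283
```

View pics/g3.png

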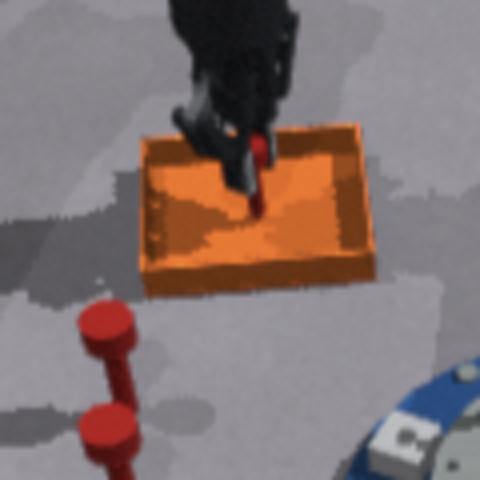

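The pin's foot at (257,214) is over the middle of the tray floor. I'll lower it the last few millimetres and release.

>>> play_rows:
  targets:
    - [[255,0,0,0.002,0,0,0],[255,0,0,0.002,0,0,0],[255,0,0,0,0,0,0],[255,0,0,0,0,0,0]]

```text
t: 7.68
ee_pos: [0.4795, 0.3664, 0.0395]
orientation: [0.0, 0.375, 0.927, 0.0]
contact_force: [0.6, -0.6, 1.7]
opening: 0.0242
```

>>> play_rows:
  targets:
    - [[200,0,0,0,0,0,0],[140,0,0,0,0,0,0],[60,0,0,0,0,0,0],[0,0,0,0,0,0,0],[0,0,0,0,0,0,0],[0,0,0,0,0,0,0],[0,0,0,-0.02,0,0,0],[0,0,0,-0.04,0,0,0],[0,0,0,-0.05,0,0,0],[0,0,0,-0.02,0,0,0],[0,0,0,0,0,0,0],[0,0,0,0,0,0,0]]

```text
t: 9.18
ee_pos: [0.4787, 0.3659, 0.1682]
orientation: [-0.0, 0.374, 0.927, -0.001]
contact_force: [0.4, -0.4, -0.6]
opening: 0.0853
```

Run:
```python
from h import *
from bench import read_camera
import cv2
goto([.479,.367,.2],.802)
s=read_camera("side")
cv2.imwrite("pics/g4.png",cv2.resize(s[60:180,200:320],None,fx=4,fy=4,interpolation=cv2.INTER_CUBIC)[:,:,::-1])
```

```text
t 9.175 at [0.4787 0.3659 0.1682] shift [ 0.0006  0.001  -0.0318] turn [-0.0015 -0.0002  0.0011] F [ 0.4402 -0.4372 -0.5585] open 0.08530473424543791 q7 0.1722557718761743
```

View pics/g4.png

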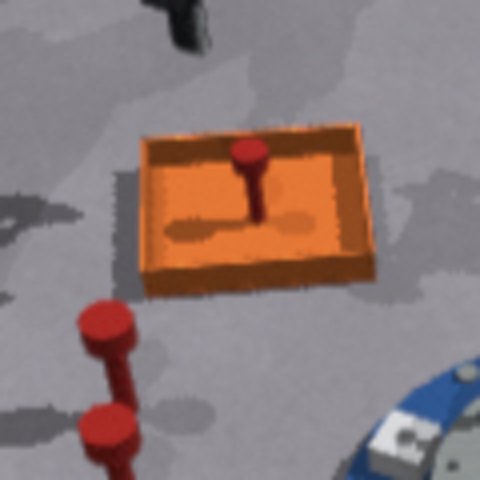

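The pin stands free in the middle of the tray, with its knob at (250,152). Next I'll move to post2 with the fingers closed.

```bash
cat >> h.py <<'E'
C=np.array([.5945,.020])
def behind(phi,d,r=.075,z=.062):
    R=np.array([np.cos(phi),np.sin(phi)]);t=np.array([-R[1],R[0]])
    return [*(C+r*R-d*t),z]
E
python3 -c "
from h import *
print(behind(1.969,.026))
goto(behind(1.969,.026,z=.165),1.969)"
```

```text
[np.float64(0.5893834956573278), np.float64(0.0992137701622099), 0.062]
t 9.225 at [0.4786 0.3658 0.1679] shift [-0.2648 -0.1149  0.0031] turn [-0.0018 -0.0014 -1.1659] F [ 0.0636 -0.0593 -0.2081] open 0.08542454697760614 q7 0.17223311058160085
```

>>> play_rows:
  targets:
    - [[255,-0.033,-0.0144,0,0,0,0],[255,-0.033,-0.0144,0,0,0,0],[255,-0.033,-0.0144,0,0,0,0],[255,-0.033,-0.0144,0,0,0,0],[255,-0.033,-0.0144,0,0,0,0],[255,-0.033,-0.0144,0,0,0,0],[255,-0.033,-0.0144,0,0,0,0],[255,-0.033,-0.0144,0.003,0,0,0],[255,0,0,0,0,0,-0.166],[255,0,0,0,0,0,-0.167],[255,0,0,0,0,0,-0.167],[255,0,0,0,0,0,-0.167],[255,0,0,0,0,0,-0.167],[255,0,0,0,0,0,-0.167],[255,0,0,0,0,0,-0.165],[255,0,0,0,0,0,0],[255,0,0,0,0,0,0]]

```text
t: 11.35
ee_pos: [0.5889, 0.0998, 0.1655]
orientation: [-0.001, -0.196, 0.981, 0.0]
contact_force: [0.2, 0.2, 0.9]
opening: 0.0002
```

```bash
python3 -c "
from h import *
goto(behind(1.969,.026,z=.064),1.969)"
```

```text
t 11.35 at [0.5889 0.0998 0.1655] shift [-0.0004 -0.0008  0.1015] turn [ 0.0003 -0.0013 -0.0037] F [0.216  0.1836 0.9162] open 0.00018362264493293728 q7 1.732311056794552
```

>>> play_rows:
  targets:
    - [[255,0,0,0,0,0,0.165],[255,0,0,0,0,0,0.165],[255,0,0,0,0,0,0.165],[255,0,0,0,0,0,0.165],[255,0,0,0,0,0,0.165],[255,0,0,0,0,0,0.165],[255,0,0,0,0,0,0.165],[255,0,0,0,0,0,0.165],[255,0,0,0,0,0,0.165],[255,0,0,0,0,0,0.165],[255,0,0,0,0,0,0.165],[255,0,0,0,0,0,0.165],[255,0,0,0,0,0,0.165],[255,0,0,0,0,0,0.165],[255,0,0,0,0,0,0.165],[255,0,0,0,0,0,0.165],[255,0,0,0,0,0,0.165],[255,0,0,0,0,0,0.165],[255,0,0,0,0,0,0.17],[255,0,0,0,0,0,0]]

```text
t: 13.85
ee_pos: [0.5891, 0.1003, 0.166]
orientation: [0.0, 0.98, 0.198, -0.0]
contact_force: [-0.8, 0.9, -0.1]
opening: 0.0001
```

```bash
python3 -c "
from h import *
goto(behind(1.969,.026,z=.064),1.969)"
```

```text
t 13.85 at [0.5891 0.1003 0.166 ] shift [-0.0001  0.0011  0.102 ] turn [0.0006 0.0004 0.0012] F [-0.7604  0.8576 -0.0668] open 0.00010286513649808187 q7 -1.0360182466869226
```

>>> play_rows:
  targets:
    - [[255,0,0.001,0.03,0,0,0],[255,0,0,0.03,0,0,0],[255,0,0,0.022,0,0,0],[255,0,0,0.012,0,0,0],[255,0,0,0.008,0,0,0],[255,0,0,0,0,0,0],[255,0,0,0,0,0,0]]

```text
t: 14.72
ee_pos: [0.5901, 0.0991, 0.065]
orientation: [-0.0, 0.98, 0.199, 0.001]
contact_force: [-0.2, -0.2, 0.3]
opening: 0.0005
```

Run:
```python
from h import *
from bench import read_camera
import cv2
goto(behind(1.969,.026,z=.064),1.969)
s=read_camera("side")
cv2.imwrite("pics/p1.png",cv2.resize(s[90:250,270:430],None,fx=3.7,fy=3.7,interpolation=cv2.INTER_CUBIC)[:,:,::-1])
```

```text
t 14.725 at [0.5901 0.0991 0.065 ] shift [-0.0006 -0.0004  0.001 ] turn [ 0.0001 -0.0011  0.0019] F [-0.1927 -0.1861  0.3381] open 0.0004646164348409562 q7 -0.9461106606055085
```

View pics/p1.png

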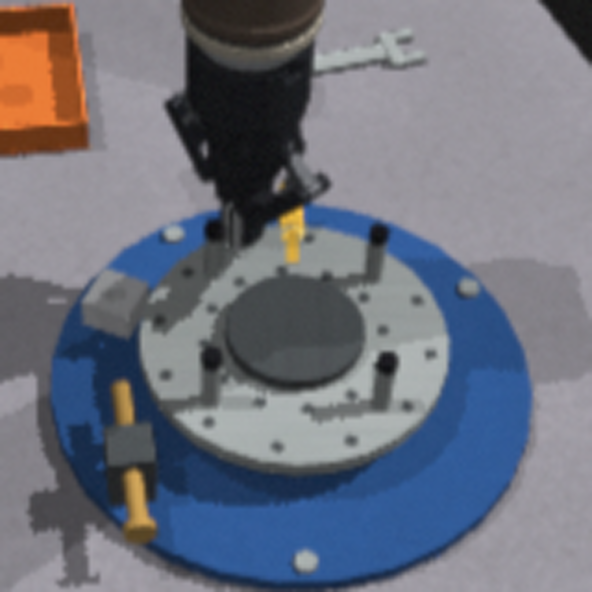

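The finger at (238,240) is just behind post2 at (214,235). I'll creep up to contact.

>>> play_rows:
  targets:
    - [[255,-0.001,0,0,0,0,0],[255,-0.001,0,0,0,0,0],[255,-0.001,0,0,0,0,0],[255,-0.001,0,0,0,0,0],[255,-0.001,0,0,0,0,0],[255,-0.001,0,0,0,0,0],[255,-0.001,0,0,0,0,0],[255,-0.001,0,0,0,0,0]]

```text
t: 15.78
ee_pos: [0.5822, 0.0959, 0.0643]
orientation: [-0.0, 0.98, 0.199, -0.0]
contact_force: [0.5, 0.2, 0.1]
opening: -0.0001
```

>>> play_rows:
  targets:
    - [[255,-0.001,0,0,0,0,0],[255,-0.001,0,0,0,0,0]]

```text
t: 16.02
ee_pos: [0.5809, 0.0955, 0.0644]
orientation: [-0.0, 0.98, 0.199, 0.001]
contact_force: [3.0, 1.0, -1.6]
opening: -0.0001
```

>>> play_rows:
  targets:
    - [[255,-0.001,0,0,0,0,0],[255,-0.001,0,0,0,0,0]]

```text
t: 16.27
ee_pos: [0.5786, 0.0946, 0.0644]
orientation: [-0.0, 0.98, 0.199, 0.0]
contact_force: [3.1, 1.2, 0.1]
opening: -0.0002
```

>>> play_rows:
  targets:
    - [[255,-0.001,0,0,0,0,0],[255,-0.001,0,0,0,0,0]]

```text
t: 16.52
ee_pos: [0.5767, 0.0938, 0.0643]
orientation: [-0.0, 0.98, 0.199, 0.0]
contact_force: [2.3, 2.8, -0.8]
opening: -0.0002
```

>>> play_rows:
  targets:
    - [[255,-0.0015,-0.0003,0,0,0,-0.04],[255,-0.0023,-0.0005,0,0,0,-0.05],[255,-0.003,-0.0006,0,0,0,-0.06],[255,-0.0038,-0.0007,0,0,0,-0.06],[255,-0.0038,-0.0007,0,0,0,-0.05],[255,-0.0038,-0.0007,0,0,0,-0.05],[255,-0.0038,-0.0007,0,0,0,-0.05],[255,-0.003,-0.0006,0,0,0,-0.04],[255,-0.0023,-0.0005,0,0,0,-0.03],[255,-0.0015,-0.0003,0,0,0,-0.02]]

```text
t: 17.77
ee_pos: [0.5501, 0.0813, 0.0643]
orientation: [-0.0, 0.911, 0.413, -0.0]
contact_force: [0.4, 2.5, 0.5]
opening: 0.0
```

```bash
cat >> h.py <<'E'
def state(d=.0168):
    s=monitor.sense();R=Ro.from_quat(np.roll(s["orientation"],-1)).as_matrix()
    v=s["ee_pos"][:2]-C
    # tool local: push dir t=-x
    t=-R[:2,0];a=np.arctan2(-R[1,1],-R[0,1])
    # post position: ee + d*t + lateral unknown; post on circle r=.075
    p0=v+d*t; n=np.array([-t[1],t[0]])
    b=p0@n;disc=b*b-(p0@p0-.075**2); ss=[-b+k*np.sqrt(disc) for k in(1,-1)]; l=min(ss,key=abs)
    p=p0+l*n;phi=np.arctan2(p[1],p[0])%(2*np.pi)
    print("t",s["t"],"ee",s["ee_pos"],"tool radial dir",a%(2*np.pi),"post phi",phi,"lat",l,"theta",phi-np.pi/4-2.923,"F along push",-(s["contact_force"][:2]@t),s["contact_force"],"q7",s["qpos"][6])
    return phi,a
E
python3 -c "
from h import *
phi,a=state()
goto(behind(phi,.0168,z=.064),phi)"
```

```text
t 17.775 ee [0.5501 0.0813 0.0643] tool radial dir 2.4219926820906483 post phi 2.421226357523364 lat -0.0011658110790482568 theta -1.2871718058740842 F along push 2.175121966429142 [0.4265 2.5184 0.5189] q7 -0.5604887510155601
t 17.775 at [0.5501 0.0813 0.0643] shift [ 0.     -0.0012  0.0003] turn [-0.0003  0.0001  0.0008] F [0.4265 2.5184 0.5189] open 3.679087348340323e-06 q7 -0.5604887510155601
```

>>> play_rows:
  targets:
    - [[255,-0.0015,-0.0006,0,0,0,-0.02],[255,-0.0023,-0.0006,0,0,0,-0.03],[255,-0.003,-0.0007,0,0,0,-0.04],[255,-0.0038,-0.0008,0,0,0,-0.05],[255,-0.0038,-0.0007,0,0,0,-0.05],[255,-0.0038,-0.0007,0,0,0,-0.05],[255,-0.0038,-0.0007,0,0,0,-0.05],[255,-0.0038,-0.0007,0,0,0,-0.05],[255,-0.0038,-0.0007,0,0,0,-0.05],[255,-0.0038,-0.0007,0,0,0,-0.05],[255,-0.0038,-0.0007,0,0,0,-0.05],[255,-0.0038,-0.0007,0,0,0,-0.05],[255,-0.0038,-0.0007,0,0,0,-0.05],[255,-0.0038,-0.0007,0,0,0,-0.05],[255,-0.0038,-0.0007,0,0,0,-0.05],[255,-0.0038,-0.0007,0,0,0,-0.05],[255,-0.003,-0.0006,0,0,0,-0.04],[255,-0.0023,-0.0005,0,0,0,-0.03],[255,-0.0015,-0.0003,0,0,0,-0.02]]

```text
t: 20.15
ee_pos: [0.5192, 0.0273, 0.0644]
orientation: [0.0, 0.667, 0.745, 0.0]
contact_force: [0.9, 3.1, -1.0]
opening: 0.0
```

Run:
```python
from h import *
from bench import read_camera
import cv2
phi,a=state()
goto(behind(phi,.0168,z=.064),phi)
s=read_camera("side");t=read_camera("top")
cv2.imwrite("pics/p2.png",np.hstack([cv2.resize(s[130:255,270:395],(400,400),interpolation=cv2.INTER_CUBIC),cv2.resize(t[120:245,245:370],(400,400),interpolation=cv2.INTER_CUBIC)])[:,:,::-1])
```

```text
t 20.15 ee [0.5192 0.0273 0.0644] tool radial dir 3.2518521995814886 post phi 3.2686562752419506 lat -0.0009267359307463252 theta -0.43974188815549775 F along push 2.9807294892476364 [ 0.8867  3.0971 -0.9737] q7 0.19971435488697517
t 20.15 at [0.5192 0.0273 0.0644] shift [-0.     -0.0012  0.0004] turn [ 0.0002  0.     -0.0168] F [ 0.8867  3.0971 -0.9737] open 2.058073431820941e-05 q7 0.19971435488697517
```

View pics/p2.png

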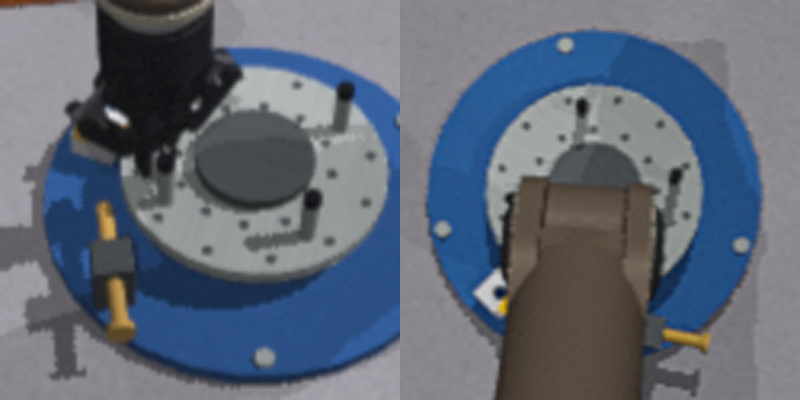

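Post2 at (165,160) in the left half is being pushed cleanly and the arm (yellow bit at (505,305) right half) is about 0.5 rad short of the screw. I'll continue to about 0.1 rad short.

>>> play_rows:
  targets:
    - [[255,-0.0011,-0.0006,0,0,0,-0.02],[255,-0.0023,-0.0006,0,0,0,-0.04],[255,-0.003,-0.0007,0,0,0,-0.05],[255,-0.003,-0.0007,0,0,0,-0.04],[255,-0.003,-0.0006,0,0,0,-0.04],[255,-0.003,-0.0006,0,0,0,-0.04],[255,-0.003,-0.0006,0,0,0,-0.04],[255,-0.003,-0.0006,0,0,0,-0.04],[255,-0.003,-0.0006,0,0,0,-0.04],[255,-0.0023,-0.0005,0,0,0,-0.03],[255,-0.0015,-0.0003,0,0,0,-0.02],[255,-0.0011,-0.0003,0,0,0,-0.015],[255,-0.0006,-0.0001,0,0,0,-0.008]]

```text
t: 21.88
ee_pos: [0.5215, -0.0028, 0.0642]
orientation: [-0.0, 0.496, 0.868, -0.0]
contact_force: [-1.4, 2.6, 2.0]
opening: -0.0002
```

Run:
```python
from h import *
from bench import read_camera
import cv2
phi,a=state()
goto(behind(phi,.0168,z=.064),phi)
s=read_camera("side");t=read_camera("top")
cv2.imwrite("pics/p3.png",np.hstack([cv2.resize(s[150:230,280:360],(400,400),interpolation=cv2.INTER_CUBIC),cv2.resize(t[170:250,265:345],(400,400),interpolation=cv2.INTER_CUBIC)])[:,:,::-1])
```

```text
t 21.875 ee [ 0.5215 -0.0028  0.0642] tool radial dir 3.6740028852003794 post phi 3.666043427910477 lat -0.0004869515922573675 theta -0.04235473548697133 F along push 2.9961359189249404 [-1.4401  2.629   1.9947] q7 0.6057555146573792
t 21.875 at [ 0.5215 -0.0028  0.0642] shift [-0.     -0.0004  0.0002] turn [-0.0006 -0.0003  0.008 ] F [-1.4401  2.629   1.9947] open -0.00020308903976423023 q7 0.6057555146573792
```

View pics/p3.png

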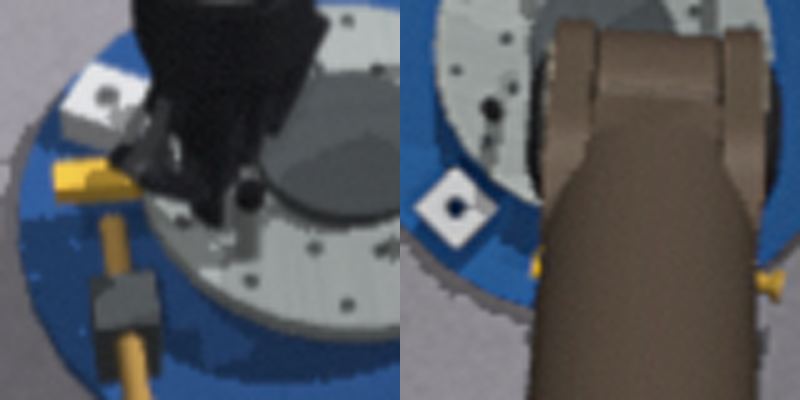

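```bash
python3 - <<'E'
from h import *
S=lambda x,y:(280+(x+.5)/5-.5,150+(y+.5)/5-.5)
y=-.218;ex=np.array([np.cos(y),np.sin(y)]);ey=np.array([-np.sin(y),np.cos(y)])
for nm,p,z in [("tip",(112,217),.046),("tipside",(110,216),.050),("lowedge",(60,203),.040),("lowedge",(100,200),.040),("topedge",(60,189),.052),("topedge",(130,184),.052),("block near top",(122,270),.060)]:
    q=onz("side",*S(*p),z)[:2]-C;print(nm,q@ex,q@ey)
E
python3 - <<'E'
import cv2
t=cv2.imread("pics/p3.png")[130:330,:250]
cv2.imwrite("pics/p3c.png",cv2.resize(t,None,fx=3,fy=3,interpolation=cv2.INTER_CUBIC))
E
```

```text
tip -0.11395072501114367 -0.017627072661732607
tipside -0.11504904497595661 -0.020025234316436845
lowedge -0.13704340949255042 -0.0011950121676762625
lowedge -0.11805281279498205 -0.0019927828131828143
topedge -0.13657686578413447 -0.0023682872212288752
topedge -0.10365666055110428 -0.003880833384039403
block near top -0.11382178108459957 -0.059317730968645295
```

View pics/p3c.png

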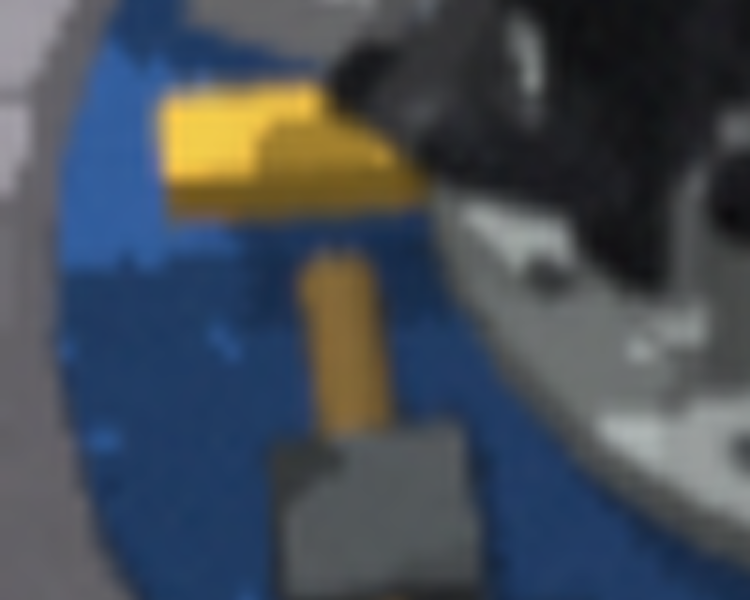

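The yellow arm's side at (300,205) is still about 15 mm from the screw tip at (335,255), which agrees with a stop angle near +0.10. I'll move on gently.

>>> play_rows:
  targets:
    - [[255,-0.0008,-0.0004,0,0,0,-0.01],[255,-0.0015,-0.0004,0,0,0,-0.015],[255,-0.0015,-0.0004,0,0,0,-0.015],[255,-0.001,-0.0003,0,0,0,-0.015],[255,-0.0006,-0.0002,0,0,0,-0.01],[255,-0.0003,0,0,0,0,0],[255,0,0,0,0,0,0]]

```text
t: 22.85
ee_pos: [0.5234, -0.0084, 0.0643]
orientation: [0.0, 0.468, 0.884, 0.0]
contact_force: [0.0, 3.5, -0.2]
opening: 0.0
```

Run:
```python
from h import *
from bench import read_camera
import cv2
phi,a=state()
s=read_camera("side")
cv2.imwrite("pics/p4.png",cv2.resize(s[175:217,280:330],None,fx=14,fy=14,interpolation=cv2.INTER_CUBIC)[:,:,::-1])
```

```text
t 22.85 ee [ 0.5234 -0.0084  0.0643] tool radial dir 3.7384721867165056 post phi 3.743476484935983 lat -0.0002425058653822837 theta 0.03507832153853485 F along push 2.87038902057922 [ 0.0368  3.4955 -0.2257] q7 0.670347588548956
```

View pics/p4.png

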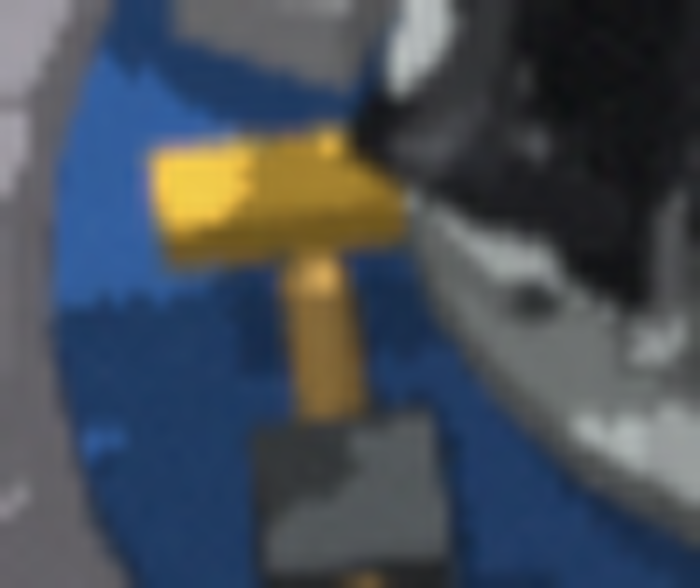

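The screw tip at (315,262) is now close under the arm's lower edge, leaving about 5 mm of real gap. I'll creep in with small steps.

>>> play_rows:
  targets:
    - [[255,-0.0003,-0.0001,0,0,0,-0.004],[255,-0.0003,-0.0001,0,0,0,-0.004],[255,-0.0003,-0.0001,0,0,0,-0.004],[255,-0.0003,-0.0001,0,0,0,-0.004],[255,-0.0003,-0.0001,0,0,0,-0.004],[255,-0.0003,-0.0001,0,0,0,-0.004]]

```text
t: 23.65
ee_pos: [0.524, -0.0102, 0.0643]
orientation: [0.0, 0.457, 0.889, 0.0]
contact_force: [0.2, 3.3, -0.1]
opening: 0.0001
```

>>> play_rows:
  targets:
    - [[255,-0.0003,-0.0001,0,0,0,-0.004],[255,-0.0003,-0.0001,0,0,0,-0.004],[255,-0.0003,-0.0001,0,0,0,-0.004]]

```text
t: 24.02
ee_pos: [0.5243, -0.0112, 0.0643]
orientation: [0.0, 0.452, 0.892, 0.0]
contact_force: [0.1, 3.5, -0.0]
opening: 0.0003
```

```bash
python3 -c "
from h import *
state()"
```

```text
t 24.025 ee [ 0.5243 -0.0112  0.0643] tool radial dir 3.7748300578901484 post phi 3.7794721983070847 lat 5.262430303634713e-05 theta 0.07107403490963637 F along push 2.7934193673722016 [ 0.0817  3.5253 -0.0143] q7 0.7059247530597278
```

>>> play_rows:
  targets:
    - [[255,-0.0002,0,0,0,0,-0.003],[255,-0.0002,0,0,0,0,-0.003],[255,-0.0002,0,0,0,0,-0.003]]

```text
t: 24.4
ee_pos: [0.5245, -0.0117, 0.0643]
orientation: [-0.0, 0.448, 0.894, -0.0]
contact_force: [-0.5, 2.8, 1.2]
opening: 0.0001
```

>>> play_rows:
  targets:
    - [[255,-0.0002,0,0,0,0,-0.003],[255,-0.0002,0,0,0,0,-0.003]]

```text
t: 24.65
ee_pos: [0.5247, -0.0121, 0.0643]
orientation: [-0.0, 0.445, 0.895, -0.0]
contact_force: [-1.0, 2.7, 1.9]
opening: 0.0001
```

>>> play_rows:
  targets:
    - [[255,-0.0002,0,0,0,0,-0.003],[255,-0.0002,0,0,0,0,-0.003]]

```text
t: 24.9
ee_pos: [0.5248, -0.0124, 0.0642]
orientation: [-0.0, 0.442, 0.897, -0.0]
contact_force: [-1.9, 2.2, 2.2]
opening: 0.0001
```

>>> play_rows:
  targets:
    - [[255,-0.0002,0,0,0,0,0],[255,-0.0002,0,0,0,0,0]]

```text
t: 25.15
ee_pos: [0.5251, -0.0127, 0.0642]
orientation: [-0.0, 0.443, 0.897, -0.0]
contact_force: [-2.1, 1.7, 1.7]
opening: -0.0002
```

>>> play_rows:
  targets:
    - [[255,-0.0002,0,0,0,0,0],[255,-0.0002,0,0,0,0,0]]

```text
t: 25.4
ee_pos: [0.5253, -0.013, 0.0642]
orientation: [-0.0, 0.443, 0.897, -0.0]
contact_force: [-2.6, 0.9, 1.3]
opening: 0.0001
```

```bash
python3 -c "
from h import *
state()"
```

```text
t 25.4 ee [ 0.5253 -0.013   0.0642] tool radial dir 3.795527054686067 post phi 3.8074432450366267 lat 2.1028674774839495e-05 theta 0.09904508163917836 F along push 2.2534698155580397 [-2.5559  0.8803  1.3255] q7 0.726749866330716
```

>>> play_rows:
  targets:
    - [[255,-0.0002,0,0,0,0,-0.003],[255,-0.0002,0,0,0,0,-0.003]]

```text
t: 25.65
ee_pos: [0.5255, -0.0133, 0.0642]
orientation: [-0.0, 0.44, 0.898, -0.0]
contact_force: [-2.1, 1.5, 2.0]
opening: -0.0002
```

>>> play_rows:
  targets:
    - [[255,-0.0002,0,0,0,0,-0.003],[255,-0.0002,0,0,0,0,-0.003]]

```text
t: 25.9
ee_pos: [0.5257, -0.0137, 0.0642]
orientation: [-0.0, 0.437, 0.899, -0.0]
contact_force: [-3.7, 1.3, 0.7]
opening: 0.0001
```

Run:
```python
from h import *
from bench import read_camera
import cv2
phi,a=state()
s=read_camera("side")
cv2.imwrite("pics/p5.png",cv2.resize(s[175:217,280:330],None,fx=14,fy=14,interpolation=cv2.INTER_CUBIC)[:,:,::-1])
```

```text
t 25.9 ee [ 0.5257 -0.0137  0.0642] tool radial dir 3.8076560835572923 post phi 3.8180633427649315 lat -0.0001275042109896013 theta 0.10966517936748321 F along push 3.345576043326651 [-3.7485  1.3093  0.7272] q7 0.7381072735070233
```

View pics/p5.png

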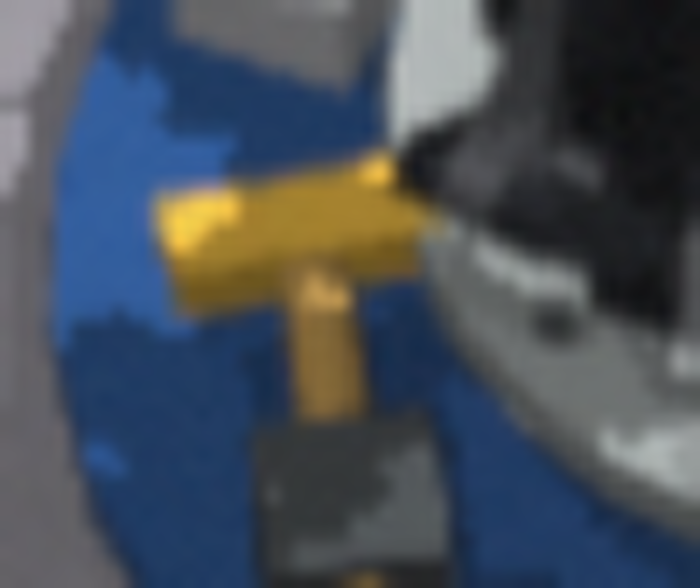

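The screw tip at (322,270) now overlaps the arm's side face, so contact is imminent. I'll keep to tiny steps and watch the force.

>>> play_rows:
  targets:
    - [[255,-0.0002,0,0,0,0,0],[255,-0.0001,0,0,0,0,0]]

```text
t: 26.2
ee_pos: [0.526, -0.0138, 0.0641]
orientation: [-0.0, 0.437, 0.899, -0.0]
contact_force: [-3.0, 1.2, 0.3]
opening: -0.0001
```

>>> play_rows:
  targets:
    - [[255,-0.0002,0,0,0,0,0],[255,-0.0001,0,0,0,0,0]]

```text
t: 26.45
ee_pos: [0.5262, -0.014, 0.0642]
orientation: [-0.0, 0.437, 0.899, -0.0]
contact_force: [-3.5, 0.6, -1.7]
opening: -0.0
```

>>> play_rows:
  targets:
    - [[255,-0.0002,0,0,0,0,0],[255,-0.0001,0,0,0,0,0]]

```text
t: 26.7
ee_pos: [0.5262, -0.014, 0.0642]
orientation: [-0.0, 0.437, 0.899, -0.0]
contact_force: [-5.6, 2.2, -0.6]
opening: -0.0002
```

```bash
python3 -c "
from h import *
state()"
```

```text
t 26.7 ee [ 0.5262 -0.014   0.0642] tool radial dir 3.8078537271101296 post phi 3.825139337212494 lat -0.00028115407164151784 theta 0.11674117381504567 F along push 5.137047551005472 [-5.5577  2.1651 -0.5798] q7 0.7394970191391707
```

>>> play_rows:
  targets:
    - [[255,-0.0002,0,0,0,0,0],[255,0,0,0,0,0,0]]

```text
t: 26.95
ee_pos: [0.5262, -0.014, 0.0641]
orientation: [-0.001, 0.437, 0.899, -0.0]
contact_force: [-4.3, 2.0, 0.2]
opening: -0.0001
```

>>> play_rows:
  targets:
    - [[255,-0.0002,0,0,0,0,0],[255,0,0,0,0,0,0]]

```text
t: 27.2
ee_pos: [0.5262, -0.014, 0.0641]
orientation: [-0.001, 0.437, 0.899, -0.0]
contact_force: [-6.0, 2.8, 0.0]
opening: 0.0001
```

```bash
python3 -c "
from h import *
state()"
```

```text
t 27.2 ee [ 0.5262 -0.014   0.0641] tool radial dir 3.808024371666021 post phi 3.82586061594071 lat -0.00028549938400676544 theta 0.11746245254326171 F along push 5.888204914521374 [-5.9735  2.7931  0.0492] q7 0.7401381321813697
```

>>> play_rows:
  targets:
    - [[255,-0.0002,0,0,0,0,0],[255,-0.0002,0,0,0,0,0],[255,0,0,0,0,0,0]]

```text
t: 27.58
ee_pos: [0.5262, -0.0141, 0.0641]
orientation: [-0.001, 0.437, 0.9, 0.0]
contact_force: [-6.7, 3.2, 1.1]
opening: 0.0
```

>>> play_rows:
  targets:
    - [[255,-0.0002,0,0,0,0,0],[255,-0.0002,0,0,0,0,0],[255,0,0,0,0,0,0]]

```text
t: 27.95
ee_pos: [0.5263, -0.0141, 0.0642]
orientation: [-0.001, 0.437, 0.9, 0.0]
contact_force: [-7.6, 4.4, 2.0]
opening: 0.0002
```

```bash
python3 -c "
from h import *
state()"
```

```text
t 27.95 ee [ 0.5263 -0.0141  0.0642] tool radial dir 3.8084642631860635 post phi 3.827082683506842 lat -0.0002965295874163554 theta 0.11868452010939379 F along push 8.107122315392097 [-7.5515  4.3733  2.028 ] q7 0.7414734796564217
```

>>> play_rows:
  targets:
    - [[255,-0.0002,0,0,0,0,0],[255,-0.0002,0,0,0,0,0],[255,0,0,0,0,0,0]]

```text
t: 28.32
ee_pos: [0.5263, -0.0141, 0.0641]
orientation: [-0.001, 0.437, 0.9, 0.0]
contact_force: [-7.5, 4.6, 2.6]
opening: -0.0002
```

>>> play_rows:
  targets:
    - [[255,-0.0002,0,0,0,0,0],[255,-0.0002,0,0,0,0,0],[255,0,0,0,0,0,0]]

```text
t: 28.7
ee_pos: [0.5263, -0.0142, 0.0641]
orientation: [-0.002, 0.437, 0.9, 0.0]
contact_force: [-9.6, 6.6, 4.0]
opening: -0.0002
```

```bash
python3 -c "
from h import *
state()"
```

```text
t 28.7 ee [ 0.5263 -0.0142  0.0641] tool radial dir 3.8088290400468305 post phi 3.8277576181557493 lat -0.00024472228359308235 theta 0.11935945475830101 F along push 11.163638772136222 [-9.6433  6.615   3.9584] q7 0.7427404542255382
```

>>> play_rows:
  targets:
    - [[255,-0.0002,0,0,0,0,0]]

```text
t: 28.82
ee_pos: [0.5263, -0.0142, 0.0641]
orientation: [-0.002, 0.437, 0.9, 0.0]
contact_force: [-9.5, 6.8, 4.1]
opening: -0.0001
```

>>> play_rows:
  targets:
    - [[255,0,0,0,0,0,0]]

```text
t: 28.95
ee_pos: [0.5263, -0.0141, 0.0641]
orientation: [-0.002, 0.437, 0.9, 0.0]
contact_force: [-9.2, 6.6, 4.4]
opening: 0.0001
```

>>> play_rows:
  targets:
    - [[255,0,0,0,0,0,0]]

```text
t: 29.08
ee_pos: [0.5263, -0.0141, 0.0641]
orientation: [-0.002, 0.436, 0.9, 0.0]
contact_force: [-9.2, 6.1, 4.1]
opening: -0.0003
```

>>> play_rows:
  targets:
    - [[255,-0.0002,0,0,0,0,0],[255,-0.0002,0,0,0,0,0],[255,0,0,0,0,0,0]]

```text
t: 29.45
ee_pos: [0.5263, -0.0142, 0.0641]
orientation: [-0.002, 0.436, 0.9, 0.0]
contact_force: [-9.9, 7.9, 5.1]
opening: -0.0002
```

>>> play_rows:
  targets:
    - [[255,0,0,0,0,0,0],[255,0,0,0,0,0,0]]

```text
t: 29.7
ee_pos: [0.5263, -0.0142, 0.0641]
orientation: [-0.002, 0.436, 0.9, 0.0]
contact_force: [-10.0, 7.8, 6.6]
opening: 0.0
```

The horizontal push is 12.7 N, on target. I'll hold it, then ease off.

>>> play_rows:
  targets:
    - [[255,0,0,0,0,0,0],[255,0,0,0,0,0,0],[255,0,0,0,0,0,0]]

```text
t: 30.08
ee_pos: [0.5263, -0.0142, 0.0641]
orientation: [-0.002, 0.436, 0.9, 0.0]
contact_force: [-10.4, 7.9, 5.4]
opening: -0.0003
```

>>> play_rows:
  targets:
    - [[255,0,0,0,0,0,0],[255,0,0,0,0,0,0],[255,0,0,0,0,0,0]]

```text
t: 30.45
ee_pos: [0.5263, -0.0142, 0.0641]
orientation: [-0.002, 0.436, 0.9, 0.0]
contact_force: [-10.9, 8.1, 5.7]
opening: 0.0001
```

```bash
python3 -c "
from h import *
state()"
```

```text
t 30.45 ee [ 0.5263 -0.0142  0.0641] tool radial dir 3.8091975159581866 post phi 3.8279447929206913 lat -0.0002578259202701966 theta 0.11954662952324302 F along push 13.089029341304176 [-10.8582   8.1074   5.6521] q7 0.7436880719358282
```

>>> play_rows:
  targets:
    - [[255,0.0005,0,0,0,0,0],[255,0.0005,0,0,0,0,0],[255,0.0005,0,0,0,0,0],[255,0.0005,0,0,0,0,0],[255,0.0005,0,0,0,0,0],[255,0.0005,0,0,0,0,0],[255,0.0005,0,0,0,0,0],[255,0.0005,0,0,0,0,0],[255,0.001,0,0,0,0,0],[255,0.002,0,0,0,0,0],[255,0.003,0,0,0,0,0],[255,0.003,0,0,0,0,0],[255,0.003,0,0,0,0,0],[255,0,0,0,0,0,0],[255,0,0,0,0,0,0]]

```text
t: 32.33
ee_pos: [0.5184, -0.0037, 0.0643]
orientation: [0.0, 0.437, 0.899, 0.0]
contact_force: [-0.1, -0.6, -0.4]
opening: -0.0001
```

Run:
```python
from h import *
from bench import read_camera
import cv2
phi,a=state()
s=read_camera("side")
cv2.imwrite("pics/p6.png",cv2.resize(s[165:225,275:345],None,fx=9,fy=9,interpolation=cv2.INTER_CUBIC)[:,:,::-1])
```

```text
t 32.325 ee [ 0.5184 -0.0037  0.0643] tool radial dir 3.8076705764844214 post phi 3.65252258508903 lat 0.000413691263448826 theta -0.05587557830841838 F along push -0.38875075685581006 [-0.0859 -0.562  -0.3577] q7 0.7169740218268424
```

View pics/p6.png

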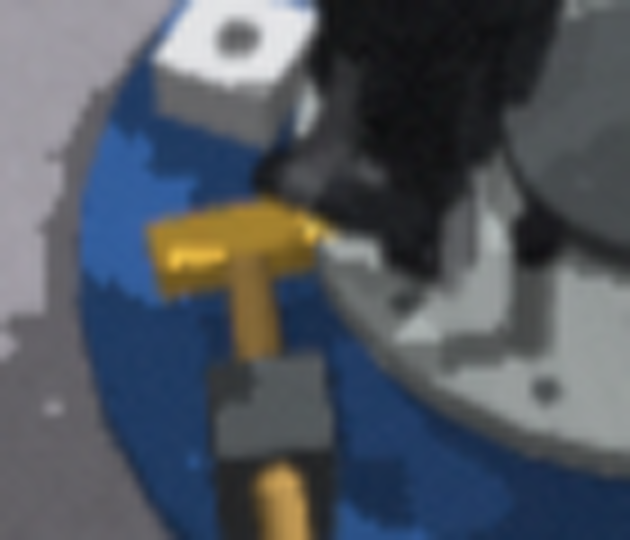

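The finger at (430,260) is clear of the post at (540,235), and the arm still sits on the screw at (245,265). I'll raise and retreat.

>>> play_rows:
  targets:
    - [[255,0,0,-0.01,0,0,0],[255,0,0,-0.025,0,0,0],[255,0,0,-0.035,0,0,0],[255,0,0,-0.04,0,0,0],[255,0,0,-0.03,0,0,0],[255,0,0,-0.02,0,0,0],[255,0.03,0.03,0,0,0,0],[255,0.03,0.03,0,0,0,0],[255,0.03,0.03,0,0,0,0],[255,0.03,0.03,0,0,0,0],[255,0.03,0.03,0,0,0,0],[255,0,0,0,0,0,0],[255,0,0,0,0,0,0]]

```text
t: 34.0
ee_pos: [0.5436, 0.2061, 0.2246]
orientation: [0.0, 0.437, 0.899, -0.0]
contact_force: [-0.8, 0.5, 0.2]
opening: 0.0002
```

Run:
```python
from h import *
from bench import read_camera
import cv2
phi,a=state()
s=read_camera("side");t=read_camera("top")
cv2.imwrite("pics/f1.png",s[:,:,::-1])
cv2.imwrite("pics/f3.png",t[:,:,::-1])
cv2.imwrite("pics/f2.png",np.hstack([cv2.resize(s[165:225,275:335],(400,400),interpolation=cv2.INTER_CUBIC),cv2.resize(t[180:245,275:340],(400,400),interpolation=cv2.INTER_CUBIC)])[:,:,::-1])
```

```text
t 34.0 ee [0.5436 0.2061 0.2246] tool radial dir 3.807273919988062 post phi nan lat nan theta nan F along push 0.8806067637398383 [-0.8064  0.4864  0.2047] q7 0.27582045556817364h.py:38: RuntimeWarning: invalid value encountered in sqrt
  b=p0@n;disc=b*b-(p0@p0-.075**2); ss=[-b+k*np.sqrt(disc) for k in(1,-1)]; l=min(ss,key=abs)
```

View pics/f1.png

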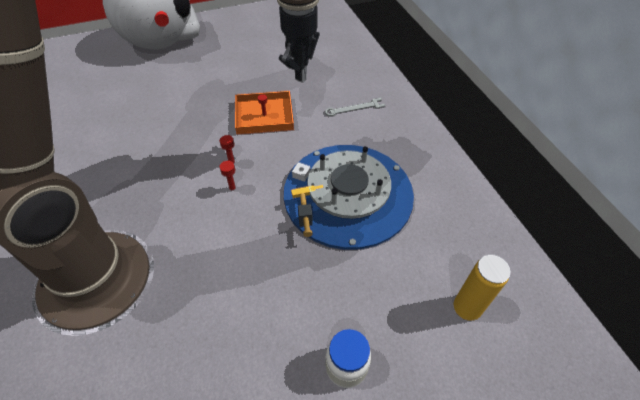

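View pics/f2.png

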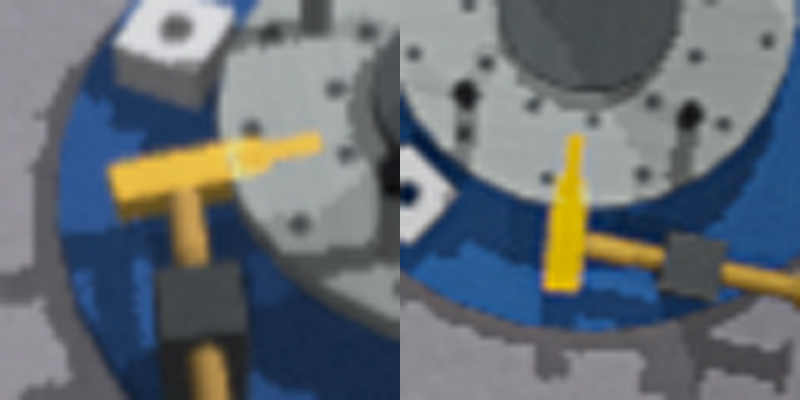

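View pics/f3.png

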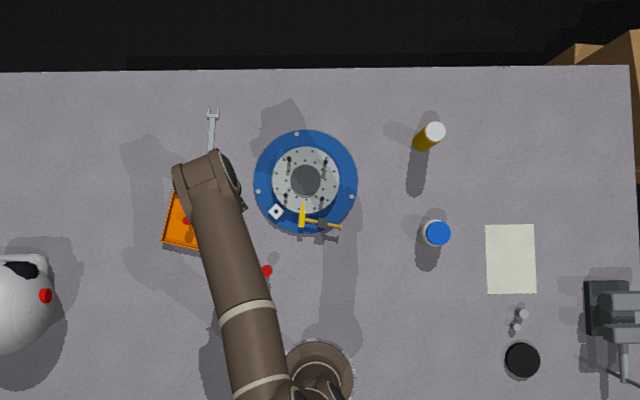

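In both views the arm lies on the screw end (top crop: (587,245)). The pin stands in the tray at (263,103) in the side view. The tub, spray can and wrench sit at their original pixels, and the gripper is clear of everything. I'll hand it in.

```bash
python3 -c "
from bench import workorder,monitor
print(workorder.sign_off(), monitor.sense()['t'])"
```

```text
the job is handed in; nothing more can be done
the job is handed in; nothing more can be done
```

The job is done and handed in: the stop pin is in the orange tray, and the yellow arm was left touching the brass screw. The sign-off gives no verdict, so this rests on my own last checks at about 34 s of the 72 s allowed.

- **Pin:** I pulled it out by its knob and released it upright in the middle of the tray. It was still standing there in the last side picture.
- **Turntable:** I pushed post2 anticlockwise with the closed fingers and crept onto the screw at about 2 mm/s or less. The arm met it at about +0.117 rad, close to the +0.104 I had estimated from the pictures.
- **Push:** The horizontal force on the post stayed between 12.7 and about 13.5 N for about 1 s. I then eased off.
- **Final state:** Both cameras showed the arm's side on the screw end with no visible gap, and the robot clear of everything. The tub, spray can and wrench were where they started.

**Disagreement in the checks:** during the hold, the force reading also showed 5 to 6.6 N upwards on the tool, which I did not expect. It may be friction on the post or sensor error. If it was real, the total force on the post reached about 14.7 N, still under the 16 N limit. The readings are noisy by about 1 N. I had no direct measurement of the force on the screw; from the push I put it at about 6.5 to 7 N.

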